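# Bring the storage jar to the front of the can carousel

### The job

A steel egg ring has been hung over the handle of the kitchen carousel and is in the way: lift it up off the handle by its upright grip, set it down flat in the white tray and let go of it. Then take the carousel's handle and turn the carousel gently until the pot-bellied jar with the ball-knob lid stands at the front, in line with the tongue that sticks out of the carousel's foot, and finish while still gripping the handle and holding the carousel still. Do not touch the jar or the cans with the robot, keep them upright, and leave everything else where it is.

Things in the scene. Friction and masses are not known exactly. Their poses are not given: they have to be found in the camera images.
- carousel: Fixed foot of the carousel: white disc 200 mm across, 16 mm high, standing on the table; origin on the turning axis at table height. Its front is its own -x direction, roughly towards the robot, where a white 34 mm wide, 12 mm high tongue sticks out to 195 mm from the axis.
- front (a point): Point on top of the tongue, 165 mm in front of the turning axis, 12 mm above the table, on the carousel's front line; its axes are those of the foot (x runs from the front towards the axis, y along the side, z up).
- handle: Wooden handle on top of the carousel's centre post, rigidly part of the turntable: a bar 50 mm long (own x), 16 mm thick (own y), its underside 12 mm and top 46 mm above the origin. It stands on a boss of 22 mm radius, 6 mm high, on a round plate of 48 mm radius. Origin on the turning axis on top of that plate, 150 mm above the table.
- turntable (a joint): Angle turned since the start, rad, growing anticlockwise from above. The turntable is 284 mm across, its rim 40 mm and floor 30 mm above the table; low radial dividers (top 55 mm above the table) part it into six pockets in which the jar and cans stand with 5 to 10 mm of play. It turns about the vertical axis by hand with slight friction (under 0.2 N m) and stays where it is left; it never needs more than a quarter turn, either way.
- ring: Loose steel egg ring, 80 g: outer diameter 76 mm, inner 69 mm, 22 mm high, origin at the centre of its underside. A flat upright grip stands on its rim at own +x: 37.5 mm from the ring's centre, 20 mm wide (along own y), 5 mm thick (along own x), its top 96 mm above the origin. At the start it hangs over the handle, resting on the round plate.
- tray: Fixed white open tray, 240 mm (own x) by 150 mm (own y), 35 mm high, walls and floor 5 mm; origin at the centre of its underside. A cup stands in the half on the +x side.
- tray_space (a point): Centre of the empty part of the tray's floor, 5 mm above the table, 45 mm to the -x side of the tray's centre.
- jar: The wanted jar: white pot-bellied storage jar, 76 mm across, with a lid and a ball knob, 105 mm high in all, the only one so shaped; loose on the turntable, its centre about 94 mm from the turning axis. Origin at the centre of its underside.
- can0: Food can on the turntable, 68 mm across, 80 mm high.
- can1: Food can on the turntable, 72 mm across, 60 mm high.
- can2: Food can on the turntable, 68 mm across, 80 mm high.
- can3: Food can on the turntable, 72 mm across, 60 mm high.
- cup: Bystander: steel cup in the tray, 60 mm across, 60 mm high.
- tin: Bystander: low tin on the table just behind the tray, 68 mm across, 50 mm high.
- spatula: Bystander: spatula lying on the table at the left.
- bottle: Bystander: glass bottle on the table at the left, 200 mm high.

How it is judged:
By the outcome, as a careful person would: the job done as asked, in the order asked, and still so for the second after the job is handed in, while the arm keeps its last pose, push and grip.
It also fails if it takes over 58 s, if anything falls off the work surface, if the arm or the gripper's body presses on something with over 40 N, if the wrist force passes 120 N, or if a joint passes its speed limit or range.

### The arm

A 6-joint arm with a two-finger parallel gripper is mounted at the origin on the work surface. World frame = base frame: x ahead of the robot, y to its left, z up, the work surface at z = 0. Lengths are in mm, angles in degrees, forces in N, time in s.
With the tool pointing down it reaches from about 350 to 850 mm from the base axis. Payload 8.1 kg.
Tool frame: the origin (TCP) lies between the finger pads; the fingertips stand 11 mm ahead of it and the grasp point (between the pads) lies 8 mm behind it; z points along the fingers, y is the line along which they close (so a half turn about z gives the same grasp; the last joint's range is limited). The gripper opens to 85 mm and grips with 20 to 120 N. Pads are 22 mm wide; open, the fingers measure 114 mm over their backs; the gripper's body (76 mm by 85 mm) begins 54 mm behind the grasp point. The pads swing forward as they close: fully open they stand 13 mm farther back than shut.
Start: joints at [-71.757, 7.471, 85.268, -0, 87.261, -4.893], TCP at [235.769, -551.741, 220.292] pointing down, gripper open.
Joint ranges: [-169.43, 169.43], [-51.17, 129.36], [1.28, 143.12], [-76.62, 256.62], [0, 156.53], [-152.29, 152.29]. Speed limits (degrees/s): [136.94, 136.94, 159.86, 180, 180, 180].

### API

Orientations are given as [roll, pitch, yaw] about the fixed x, y, z axes, in that order (R = Rz(yaw) Ry(pitch) Rx(roll)).
In Python, from bench import r, snapshot, get_calibration gives the robot as it stands.
- The arm moves only by the tool step_arm, never from a script. Its argument "rows" is a list of rows, each a list of 2 entries, a list of its own where there are three numbers: the shift along the tool's x, y, z in mm, then the turn about the tool's z in degrees. In form: [[[tx, ty, tz], yaw], ...]. A call has 1 to 12 rows; each row is the pose to reach, as a shift and turn from the pose commanded when the call began, along the tool's axes at that moment; what a row does not reach only later rows make up. A row lasts 1/10 s, in which the tool goes at most 50 mm and 8.59 degrees, less where a joint would pass 70% of its speed; a pose out of reach is approached as far as the arm can. A call with a gripper value outside its range is refused whole. "fingers" is the opening, from 0 (shut) to 1 (fully open), set as the call begins (left out, the last holds). The fingers move at their own pace and stop on an object; "squeeze" is the grip in N (left out, the last holds). Time passes only in rows, so rows that repeat a pose let the fingers close. It gives the time, the measured TCP pose, the force, the opening and the grip force at its end, in the units of the state.
- r.sense(): the state, without advancing time (a new reading comes with each control period).
- snapshot(name): name is "scene" or "side" or "wrist"; returns the picture (480x640x3 uint8, blue, green, red); there is no depth.
- get_calibration(name): a dict with "fovy" (degrees; the focal length in pixels is half the picture's height over the tangent of half this angle, whatever the lens; pixels are square), "cx", "cy" (the principal point, pixels), "eye" and "orientation" of the camera in the world. Camera axes: x right, y up, looking along -z (the intrinsics and any distortion apply to the point x, -y, -z); pixel columns grow to the right and rows downward; lengths in mm; the calibration is good to about 2 mm. A picture is of the moment at which its call begins: read the wrist's pose just before it. get_calibration takes no time and is no camera call; for the wrist camera it gives the pose at the moment of the call.
- r.hand_in(): hands the job in; it is judged then, once.
The state is a dict: "time": time; "joint_pos": joint angles; "qd": joint speeds; "joint_efforts": joint torques, N m; "tool_pos": TCP position; "tcp_rot": TCP orientation; "ft_force": force on the tool from outside, world axes, zero at the start; "wrist_torque": the same for the moment, N m; "finger_gap": finger opening in mm; "grip_force": force on a finger pad.
Only numpy, scipy, OpenCV 4.12 (cv2) and the standard library are available. Lean on these libraries where they do the work, as an engineer would, in place of code of your own. Each camera call takes 0.05 s, during which the arm holds its last target. There are 200 camera calls.

## Working session

There is one attempt and no reset: what is moved stays moved. The work goes in short steps, Python scripts to look and compute and a tool call to move; the robot and the scene stay as the last step left them, time stands still between calls to the robot, and variables do not carry over. Pictures are saved under pics/ and viewed, at most 10 in all, crops included, and the job is handed in when it is done.

Besides the shell and the picture viewer there is one more tool, called after "Request:" by a JSON object that holds its "api" and its "payload", one argument or row to a line. step_arm: Moves the arm, as the interface text tells. Its arguments: {"type":"object","properties":{"rows":{"type":"array"},"fingers":{"type":"number"},"squeeze":{"type":"number"}},"required":["rows"]}

```bash
mkdir -p pics; ls
python3 - <<'E'
from bench import r, snapshot, get_calibration
import cv2
for n in ("scene","side"):
    c=get_calibration(n); print(n,c)
    cv2.imwrite(f"pics/{n}0.png",snapshot(n))
print(get_calibration("wrist"))
s=r.sense();print(s["time"],s["tool_pos"],s["tcp_rot"],s["ft_force"],s["finger_gap"])
E
```

```text
pics
scene {'fovy': 53.927304332999014, 'cx': 332.29892066141315, 'cy': 244.7849874144747, 'eye': array([ 924.85864974, -550.17457241, 1214.16976068]), 'orientation': array([33.0761862 ,  0.34310101, 31.6525718 ])}
side {'fovy': 42.700894359290224, 'cx': 318.65145922152584, 'cy': 236.25606668803871, 'eye': array([-258.3877866 ,  955.8983339 ,  829.79655306]), 'orientation': array([  58.80411128,   -1.31332913, -136.51811611])}
{'fovy': 60.299392540833225, 'cx': 319.9727904890449, 'cy': 238.1401669686771, 'eye': array([ 304.963645  , -521.61521143,  374.35117284]), 'orientation': array([-17.35785136,   0.09843262, -66.83932559])}
0.1 [ 235.5946293  -551.26468337  219.33791767] [-1.79905932e+02 -8.28120637e-03  2.31351190e+01] [-0.53463004  1.0387538   0.23207822] 85.36955293016007
```

View pics/scene0.png

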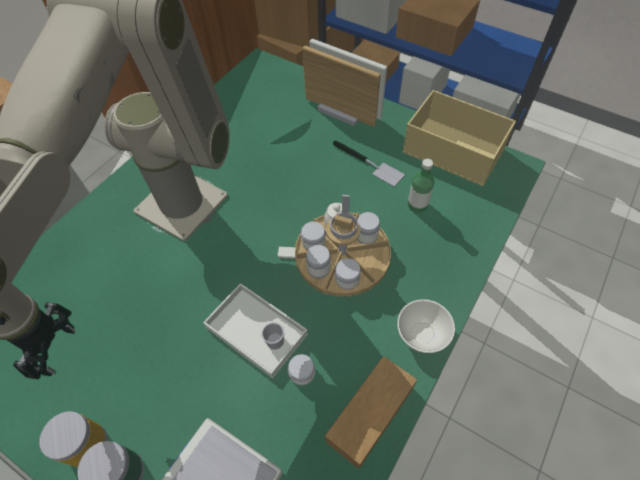

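View pics/side0.png

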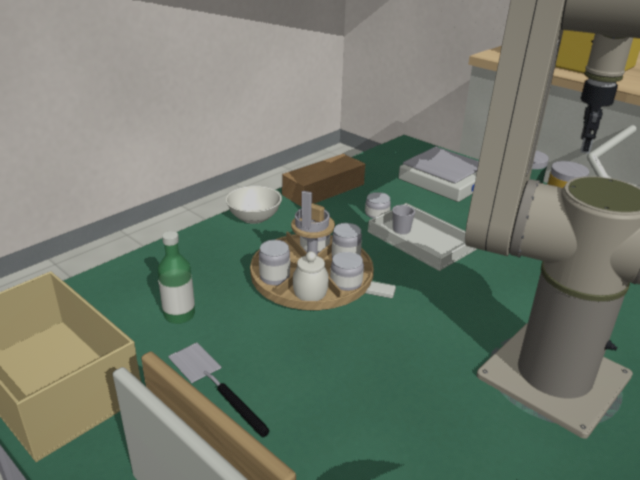

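The scene camera shows the carousel at about (343,252), the tongue at (286,253), the ring grip at (346,205), and the tray centre at about (255,330) with the cup at (272,335). I'll enlarge both views.

```bash
cat > h.py <<'E'
import numpy as np, cv2
from scipy.spatial.transform import Rotation as R
from bench import r, snapshot, get_calibration
def cam(n): 
    c=get_calibration(n); return c
def ray(c,u,v):
    f=240/np.tan(np.radians(c["fovy"]/2))
    d=np.array([(u-c["cx"])/f,-(v-c["cy"])/f,-1]); return R.from_euler("xyz",c["orientation"],degrees=True).apply(d)
def onz(c,u,v,z):
    d=ray(c,u,v); e=c["eye"]; return e+d*(z-e[2])/d[2]
def proj(c,p):
    f=240/np.tan(np.radians(c["fovy"]/2))
    q=R.from_euler("xyz",c["orientation"],degrees=True).inv().apply(np.asarray(p,float)-c["eye"])
    return np.stack([c["cx"]+f*q[...,0]/-q[...,2], c["cy"]-f*q[...,1]/-q[...,2]],-1)
def tri(c1,p1,c2,p2):
    a=[];b=[]
    for c,p in((c1,p1),(c2,p2)):
        d=ray(c,*p);d/=np.linalg.norm(d);M=np.eye(3)-np.outer(d,d);a.append(M);b.append(M@c["eye"])
    return np.linalg.lstsq(np.vstack(a),np.hstack(b),rcond=None)[0]
E
python3 - <<'E'
import cv2
from h import *
a=cv2.imread("pics/scene0.png");cv2.imwrite("pics/scene0c.png",cv2.resize(a[185:385,195:405],None,fx=3,fy=3,interpolation=cv2.INTER_CUBIC))
a=cv2.imread("pics/side0.png");cv2.imwrite("pics/side0c.png",cv2.resize(a[180:310,240:410],None,fx=4.5,fy=4.5,interpolation=cv2.INTER_CUBIC))
E
```

```text
(no output)
```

View pics/scene0c.png

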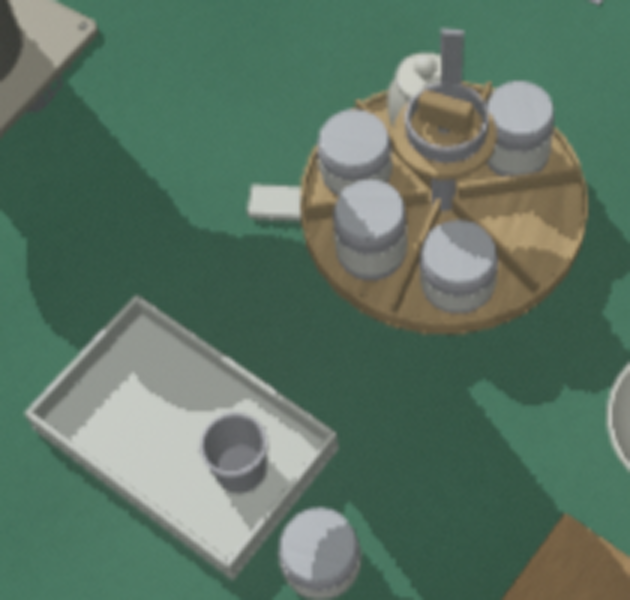

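View pics/side0c.png

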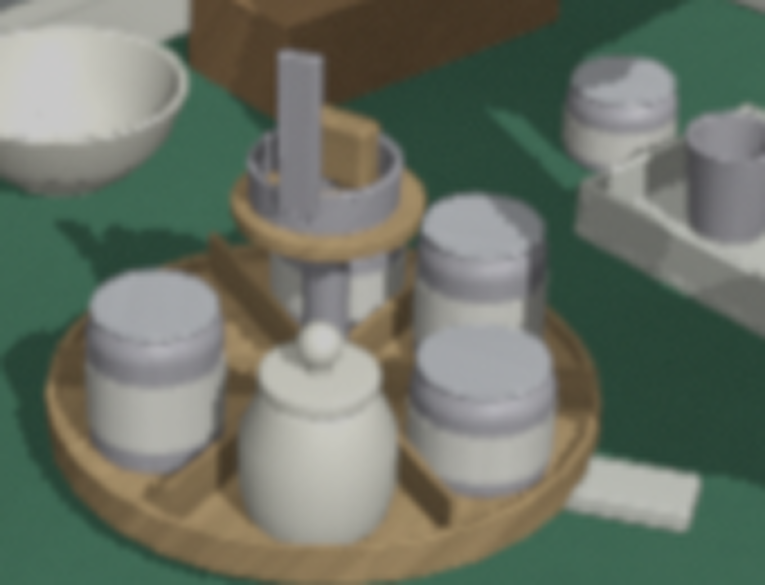

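The scene crop shows the tongue tip edge at (251,186)-(247,213), the tray rim corners at (137,297), (27,412), (232,575) and (336,437), the grip top at (453,31) and the jar knob at (428,66). The side crop shows the grip top at (301,53), the knob at (320,345), and the handle top from (327,107) to (378,126).

Run:
```python
from h import *
np.set_printoptions(precision=1,suppress=True)
S=cam("scene");D=cam("side")
s=lambda u,v:(u/3+195,v/3+185)
d=lambda u,v:(u/4.5+240,v/4.5+180)
print("tray",np.array([onz(S,*s(*p),35) for p in((137,297),(27,412),(232,575),(336,437))]))
print("tip",[onz(S,*s(*p),12) for p in((251,186),(247,213))],[onz(D,*d(*p),12) for p in((700,485),(690,515))])
print("grip",tri(S,s(453,31),D,d(301,53)))
print("knob",tri(S,s(428,66),D,d(320,345)), onz(S,*s(428,66),128),onz(D,*d(320,345),128))
print("rim",[onz(S,*s(*p),40) for p in((302,205),(588,197),(445,330))])
print("rimside",[onz(D,*d(*p),40) for p in((48,395),(600,390))])
print("handle top S",[onz(S,*s(*p),196) for p in((418,92),(473,108),(468,124),(414,107))])
print("ring top circle S",[onz(S,*s(*p),172) for p in((405,122),(488,122),(447,83))])
print("ring top D",[onz(D,*d(*p),172) for p in((247,165),(402,165))])
print("plate S",[onz(S,*s(*p),150) for p in((390,130),(497,130),(445,172))])
print("plate D",[onz(D,*d(*p),150) for p in((232,200),(426,205),(330,250))])
```

```text
tray [[ 363.9 -148.4   35. ]
 [ 351.4 -293.3   35. ]
 [ 595.2 -317.4   35. ]
 [ 601.7 -168.    35. ]]
tip [array([373.2,  20.9,  12. ]), array([388.3,  -7.5,  12. ])] [array([380.1,   1.7,  12. ]), array([368.1,  25.5,  12. ])]
grip [537.5 134.2 245.4]
knob [489.2 170.  122.8] [492.8 168.  128. ] [482.  174.7 128. ]
rim [array([441.5,  15.5,  40. ]), array([675.9, 169.6,  40. ]), array([631. , -28.6,  40. ])]
rimside [array([639.2, 208.4,  40. ]), array([444.9,   4.8,  40. ])]
handle top S [array([527.4,  93.3, 196. ]), array([578.3, 103.7, 196. ]), array([583.3,  86.4, 196. ]), array([533. ,  77.4, 196. ])]
ring top circle S [array([525.6,  73.7, 172. ]), array([589.5, 112.7, 172. ]), array([535.4, 131.2, 172. ])]
ring top D [array([571.4, 134.3, 172. ]), array([518.9,  80.4, 172. ])]
plate S [array([510.2,  72. , 150. ]), array([594. , 123.2, 150. ]), array([577. ,  58.8, 150. ])]
plate D [array([579.4, 136.6, 150. ]), array([509.7,  72.1, 150. ]), array([513. , 136.4, 150. ])]
```

Request:
{"api": "step_arm", "payload": {
  "rows": [
    [[0,0,-30],0],
    [[10,-10,-65],0],
    [[35,-30,-95],0],
    [[70,-65,-110],0],
    [[110,-100,-110],0],
    [[150,-138,-110],0],
    [[190,-175,-110],0],
    [[230,-213,-110],0],
    [[270,-250,-110],0],
    [[310,-288,-110],0],
    [[345,-320,-110],0],
    [[370,-345,-110],0]
  ],
  "fingers": 0.6
}}

```text
time: 1.3
tool_pos: [436.0, -98.2, 330.1]
tcp_rot: [180.0, 0.0, 23.1]
ft_force: [0.6, -1.1, 0.2]
finger_gap: 51.0
grip_force: 0.0
```

Request:
{"api": "step_arm", "payload": {
  "rows": [
    [[20,-20,0],0],
    [[50,-48,0],0],
    [[85,-80,0],0],
    [[120,-112,0],0],
    [[150,-140,0],0],
    [[170,-160,0],0],
    [[177,-167,0],0],
    [[177,-167,0],0],
    [[177,-167,0],0]
  ]
}}

```text
time: 2.2
tool_pos: [532.7, 122.0, 330.1]
tcp_rot: [180.0, 0.0, 23.1]
ft_force: [-0.3, -0.6, 0.2]
finger_gap: 51.5
grip_force: 0.0
```

Run:
```python
from h import *
s=r.sense();print(s["time"],s["tool_pos"],s["tcp_rot"],s["ft_force"],s["finger_gap"])
c=cam("wrist");np.save("w1.npy",c,allow_pickle=True);print(c)
a=snapshot("wrist");cv2.imwrite("pics/w1.png",a)
```

```text
2.2 [532.67231433 122.04454081 330.07030221] [1.79979052e+02 4.77287101e-02 2.31223489e+01] [-0.31905283 -0.55924855  0.19474994] 51.51274206018814
{'fovy': 60.299392540833225, 'cx': 319.9727904890449, 'cy': 238.1401669686771, 'eye': array([602.0389498 , 152.01739931, 484.99769923]), 'orientation': array([-1.74146988e+01, -1.54647150e-02, -6.68520126e+01])}
```

View pics/w1.png

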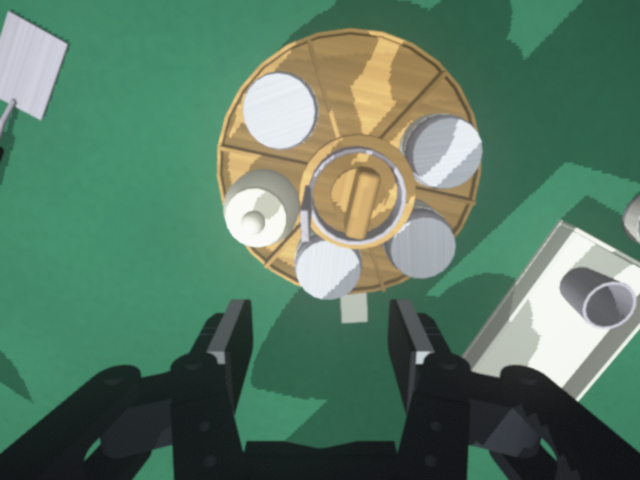

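The wrist view shows the turntable with its centre near (358,192), the jar knob at (254,223), the tongue at (354,308) and the grip near (306,215). I'll crop in closer.

Run:
```python
from h import *
a=cv2.imread("pics/w1.png");cv2.imwrite("pics/w1c.png",cv2.resize(a[130:330,210:440],None,fx=3,fy=3,interpolation=cv2.INTER_CUBIC))
```

```text
(no output)
```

View pics/w1c.png

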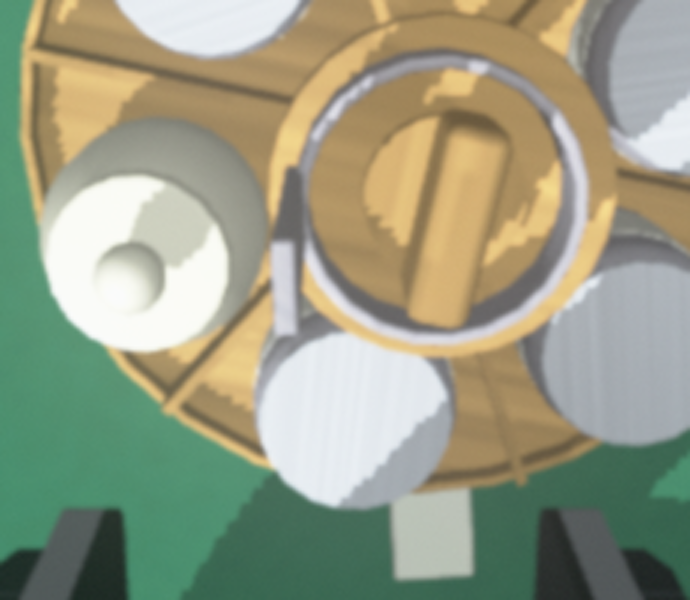

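Crop positions: grip top face corners (273,241), (295,240), (298,331), (275,335). Knob (130,278). Handle top ends about (480,130) and (438,318). Tongue end (396,580)-(473,576). Plate centre (442,185), ring centre (445,198).

Run:
```python
from h import *
np.set_printoptions(precision=1,suppress=True)
c=np.load("w1.npy",allow_pickle=True).item()
f=lambda u,v,z:onz(c,u/3+210,v/3+130,z)
g=np.array([f(*p,246) for p in((273,241),(295,240),(298,331),(275,335))])
print("grip",g.mean(0), "wide dir",np.degrees(np.arctan2(*((g[0]+g[1]-g[2]-g[3])[1::-1]))))
h=np.array([f(*p,196) for p in((452,125),(508,140),(466,326),(408,312))]);print("handle",h,h.mean(0))
v=h[0]+h[1]-h[2]-h[3];print("handle yaw",np.degrees(np.arctan2(v[1],v[0])))
ax=f(442,185,150);print("plate",ax,"ring",f(445,198,172),"rim",onz(c,349,161,40))
t=(f(396,580,12)+f(473,576,12))/2;k=f(130,278,127);print("tip",t,"knob",k)
for a in (ax,h.mean(0)):
    print(a[:2],"front yaw",np.degrees(np.arctan2(a[1]-t[1],a[0]-t[0])),"jar ang",np.degrees(np.arctan2(k[1]-a[1],k[0]-a[0])),np.linalg.norm((k-a)[:2]),np.linalg.norm((t-a)[:2]))
```

```text
grip [536.8 133.8 246. ] wide dir 24.018900692921704
handle [[574.6 109.3 196. ]
 [576.5  95.8 196. ]
 [531.4  85.6 196. ]
 [529.1 100.1 196. ]] [552.9  97.7 196. ]
handle yaw 12.144929891028058
plate [554.3  98.1 150. ] ring [554.6  99.6 172. ] rim [565.2 102.5  40. ]
tip [378.8   7.8  12. ] knob [488.7 168.5 127. ]
[554.3  98.1] front yaw 27.23262628859315 jar ang 132.9815740715678 96.16805715004735 197.3342209481142
[552.9  97.7] front yaw 27.29513392206612 jar ang 132.2029071404125 95.58846079517498 195.92435545729614
```

Request:
{"api": "step_arm", "payload": {
  "rows": [
    [[8,-9,15],1],
    [[8,-9,35],1],
    [[8,-9,55],1],
    [[8,-9,75],1],
    [[8,-9,90],1],
    [[8,-9,102],1],
    [[8,-9,111],1],
    [[8,-9,111],1],
    [[8,-9,111],1]
  ],
  "fingers": 0.35
}}

```text
time: 3.15
tool_pos: [537.0, 134.3, 219.9]
tcp_rot: [180.0, -0.0, 22.1]
ft_force: [0.1, 0.4, -0.3]
finger_gap: 29.6
grip_force: 0.0
```

Request:
{"api": "step_arm", "payload": {
  "rows": [
    [[0,0,0],0],
    [[0,0,0],0],
    [[0,0,0],0],
    [[0,0,0],0],
    [[0,0,0],0],
    [[0,0,0],0],
    [[0,0,0],0],
    [[0,0,0],0]
  ],
  "fingers": 0,
  "squeeze": 40
}}

```text
time: 3.95
tool_pos: [537.4, 134.4, 220.4]
tcp_rot: [180.0, -0.1, 22.1]
ft_force: [-0.2, -0.7, 5.9]
finger_gap: 3.4
grip_force: 44.0
```

Request:
{"api": "step_arm", "payload": {
  "rows": [
    [[0,0,-3],0],
    [[0,0,-8],0],
    [[0,0,-16],0],
    [[0,0,-26],0],
    [[0,0,-38],0],
    [[0,0,-52],0],
    [[0,0,-66],0],
    [[0,0,-80],0],
    [[0,0,-90],0],
    [[0,0,-96],0],
    [[0,0,-96],0],
    [[0,0,-96],0]
  ]
}}

```text
time: 5.15
tool_pos: [536.6, 134.3, 314.8]
tcp_rot: [-180.0, 0.0, 22.1]
ft_force: [-0.1, 0.3, -1.1]
finger_gap: 3.4
grip_force: 43.2
```

Run:
```python
from h import *
a=snapshot("side")[130:310,200:420];b=snapshot("wrist")
cv2.imwrite("pics/p2.png",np.hstack([cv2.resize(a,(440,360)),cv2.resize(b[:,100:540],(330,360))]))
```

```text
(no output)
```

View pics/p2.png

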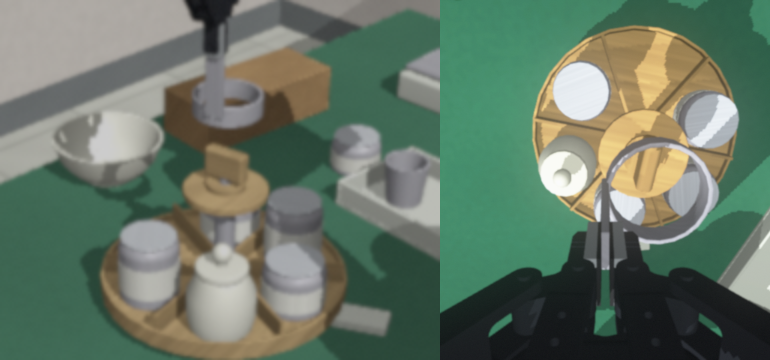

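Request:
{"api": "step_arm", "payload": {
  "rows": [
    [[-6,7,0],0],
    [[-20,22,0],0],
    [[-40,45,0],0],
    [[-63,70,0],0],
    [[-86,96,0],0],
    [[-110,123,0],0],
    [[-134,150,0],0],
    [[-157,175,0],0],
    [[-180,200,0],0],
    [[-200,223,0],0],
    [[-216,241,0],0],
    [[-226,252,0],0]
  ]
}}

```text
time: 6.45
tool_pos: [421.0, -186.2, 314.9]
tcp_rot: [-180.0, 0.0, 22.0]
ft_force: [-0.4, 0.3, -0.8]
finger_gap: 3.7
grip_force: 43.2
```

Request:
{"api": "step_arm", "payload": {
  "rows": [
    [[-6,7,8],0],
    [[-6,7,24],0],
    [[-6,7,46],0],
    [[-6,7,70],0],
    [[-6,7,94],0],
    [[-6,7,116],0],
    [[-6,7,134],0],
    [[-6,7,144],0],
    [[-6,7,150],0],
    [[-6,7,150],0],
    [[-6,7,150],0]
  ]
}}

```text
time: 7.55
tool_pos: [419.9, -193.1, 166.0]
tcp_rot: [180.0, -0.0, 22.1]
ft_force: [0.3, -0.0, -0.8]
finger_gap: 4.0
grip_force: 43.2
```

Run:
```python
from h import *
s=r.sense();print(s["time"],s["tool_pos"])
c=cam("wrist");np.save("w2.npy",c,allow_pickle=True)
cv2.imwrite("pics/w2.png",snapshot("wrist"))
```

```text
7.55 [ 419.86678378 -193.06862551  165.96582052]
```

View pics/w2.png

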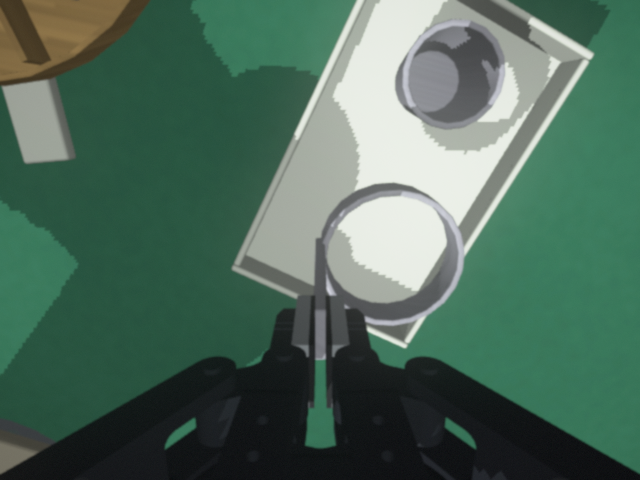

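The ring is held level over the tray. Tray rim corners are at (234,268), (405,346) and (590,55), and the tongue end runs from (25,163) to (73,156).

Run:
```python
from h import *
np.set_printoptions(precision=1,suppress=True)
c=np.load("w2.npy",allow_pickle=True).item()
A,B,C=[onz(c,*p,35) for p in((234,268),(405,346),(590,55))]
x=(C-B)/np.linalg.norm(C-B)
print(A,B,C,np.linalg.norm(A-B),np.linalg.norm(C-B)); ctr=(A+C)/2; print("ctr",ctr,"space",ctr-45*x)
print("ring c", np.array([419.9,-193.1])-37.5*np.array([np.cos(np.radians(112)),np.sin(np.radians(112))]))
print("tongue end",onz(c,25,163,12),onz(c,70,158,12))
```

```text
[ 361.4 -147.9   35. ] [ 349.7 -294.    35. ] [ 585.1 -311.4   35. ] 146.61298096924742 236.05994504062946
ctr [ 473.2 -229.7   35. ] space [ 428.4 -226.4   35. ]
ring c [ 433.9 -227.9]
tongue end [371.9  23.5  12. ] [388.1  -6.6  12. ]
```

Request:
{"api": "step_arm", "payload": {
  "rows": [
    [[-3,0,8],0],
    [[-3,0,24],0],
    [[-3,0,42],0],
    [[-3,0,58],0],
    [[-3,0,70],0],
    [[-3,0,78],0],
    [[-3,0,83],0],
    [[-3,0,86],0],
    [[-3,0,88],0],
    [[-3,0,89],0],
    [[-3,0,90],0],
    [[-3,0,90],0]
  ]
}}

```text
time: 8.8
tool_pos: [416.8, -194.2, 75.5]
tcp_rot: [180.0, -0.0, 22.1]
ft_force: [0.8, -1.2, -0.3]
finger_gap: 3.6
grip_force: 43.2
```

Request:
{"api": "step_arm", "payload": {
  "rows": [
    [[0,0,0.5],0],
    [[0,0,1],0],
    [[0,0,1],0],
    [[0,0,1],0]
  ]
}}

```text
time: 9.2
tool_pos: [416.9, -194.2, 75.4]
tcp_rot: [180.0, -0.0, 22.1]
ft_force: [-3.8, 2.5, 8.9]
finger_gap: 3.9
grip_force: 44.5
```

Request:
{"api": "step_arm", "payload": {
  "rows": [
    [[0,0,-0.5],0],
    [[0,0,-0.5],0],
    [[0,0,-0.5],0],
    [[0,0,-0.5],0],
    [[0,0,-0.5],0],
    [[0,0,-0.5],0]
  ],
  "fingers": 0.3
}}

```text
time: 9.8
tool_pos: [416.6, -194.1, 74.7]
tcp_rot: [-180.0, 0.0, 22.1]
ft_force: [-0.1, -0.7, 0.7]
finger_gap: 25.7
grip_force: 0.0
```

Request:
{"api": "step_arm", "payload": {
  "rows": [
    [[0,0,-6],0],
    [[0,0,-18],0],
    [[0,0,-36],0],
    [[0,0,-60],0],
    [[0,0,-90],0],
    [[0,0,-120],0],
    [[0,0,-150],0],
    [[0,0,-180],0],
    [[0,0,-205],0],
    [[0,0,-220],0],
    [[0,0,-220],0]
  ]
}}

```text
time: 10.9
tool_pos: [417.7, -194.7, 297.9]
tcp_rot: [179.8, -0.2, 22.1]
ft_force: [0.1, 0.3, -0.6]
finger_gap: 25.5
grip_force: 0.0
```

Run:
```python
from h import *
a=snapshot("side")[170:270,340:500];b=snapshot("wrist")
cv2.imwrite("pics/p3.png",np.hstack([cv2.resize(a,(480,300)),cv2.resize(b[:,100:540],(275,300))]))
```

```text
(no output)
```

View pics/p3.png

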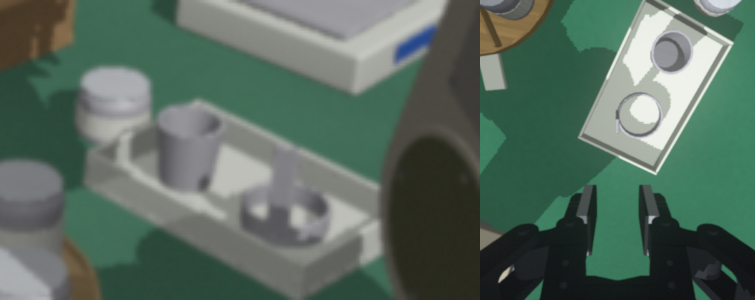

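Request:
{"api": "step_arm", "payload": {
  "rows": [
    [[6,-6,0],0],
    [[20,-19,0],1],
    [[40,-37,0],2],
    [[64,-60,0],3],
    [[90,-84,0],4],
    [[116,-108,0],5],
    [[142,-132,0],6],
    [[168,-156,0],7],
    [[192,-179,0],8],
    [[214,-199,0],9],
    [[228,-213,0],10],
    [[235,-219,0],10]
  ],
  "fingers": 0.55
}}

```text
time: 12.2
tool_pos: [551.2, 99.5, 292.7]
tcp_rot: [-179.9, 0.2, 12.2]
ft_force: [-0.7, -0.3, -0.6]
finger_gap: 47.0
grip_force: 0.0
```

Request:
{"api": "step_arm", "payload": {
  "rows": [
    [[0,0,0],0],
    [[0,0,0],0]
  ]
}}

```text
time: 12.4
tool_pos: [551.3, 96.8, 294.0]
tcp_rot: [180.0, 0.1, 12.2]
ft_force: [0.0, -0.1, -0.3]
finger_gap: 47.1
grip_force: 0.0
```

Run:
```python
from h import *
s=r.sense();print(s["time"],s["tool_pos"],s["tcp_rot"],s["ft_force"],s["joint_pos"])
c=cam("wrist");np.save("w3.npy",c,allow_pickle=True);a=snapshot("wrist");cv2.imwrite("pics/w3.png",a)
# check turntable unmoved: fit white knob-lid and tongue blobs
k=proj(c,[488.7,168.5,127]);h=proj(c,[[553.5,97.5,196],[578,103,196],[529,92,196]]);print(k,h,proj(c,[379,9,12]))
```

```text
12.4 [551.30846291  96.80819822 294.03616655] [1.79989855e+02 8.89292531e-02 1.21575070e+01] [ 0.01906673 -0.09288795 -0.26415766] [ 4.72577039e+00  2.22387783e-01  8.52128221e+01 -2.16340493e-02
  9.46516597e+01  8.25665173e+01]
[219.85545116 261.6926481 ] [[319.69505293 228.94972241]
 [319.35413855 189.98520525]
 [320.01701217 265.74777844]] [361.22586067 337.76973842]
```

Request:
{"api": "step_arm", "payload": {
  "rows": [
    [[2,0,10],0],
    [[2,0,30],0],
    [[2,0,52],0],
    [[2,0,72],0],
    [[2,0,90],0],
    [[2,0,103],0],
    [[2,0,111],0],
    [[2,0,116],0],
    [[2,0,119],0],
    [[2,0,119],0]
  ]
}}

```text
time: 13.45
tool_pos: [554.0, 97.6, 176.0]
tcp_rot: [180.0, -0.0, 12.1]
ft_force: [0.2, -0.5, -0.7]
finger_gap: 47.1
grip_force: 0.0
```

Request:
{"api": "step_arm", "payload": {
  "rows": [
    [[0,0,0],0],
    [[0,0,0],0],
    [[0,0,0],0],
    [[0,0,0],0],
    [[0,0,0],0],
    [[0,0,0],0],
    [[0,0,0],0]
  ],
  "fingers": 0,
  "squeeze": 40
}}

```text
time: 14.15
tool_pos: [554.2, 97.9, 176.7]
tcp_rot: [180.0, -0.1, 12.2]
ft_force: [-0.9, 0.8, 5.6]
finger_gap: 14.9
grip_force: 39.8
```

Request:
{"api": "step_arm", "payload": {
  "rows": [
    [[0,0,0],-0.5],
    [[0,0,0],-1.5],
    [[0,0,0],-3],
    [[0,0,0],-5],
    [[0,0,0],-7.5],
    [[0,0,0],-10],
    [[0,0,0],-12.5],
    [[0,0,0],-15],
    [[0,0,0],-17],
    [[0,0,0],-18.5],
    [[0,0,0],-19.5],
    [[0,0,0],-20]
  ]
}}

```text
time: 15.35
tool_pos: [554.1, 98.1, 176.7]
tcp_rot: [180.0, -0.1, 32.2]
ft_force: [-2.2, 2.0, 5.7]
finger_gap: 14.6
grip_force: 39.9
```

Request:
{"api": "step_arm", "payload": {
  "rows": [
    [[0,0,0],-0.5],
    [[0,0,0],-1.5],
    [[0,0,0],-3],
    [[0,0,0],-5.5],
    [[0,0,0],-8],
    [[0,0,0],-10.5],
    [[0,0,0],-13],
    [[0,0,0],-15.5],
    [[0,0,0],-18],
    [[0,0,0],-20.5],
    [[0,0,0],-23],
    [[0,0,0],-25]
  ]
}}

```text
time: 16.55
tool_pos: [553.9, 98.3, 176.7]
tcp_rot: [180.0, -0.1, 57.3]
ft_force: [-2.9, 2.1, 6.1]
finger_gap: 14.8
grip_force: 40.0
```

Request:
{"api": "step_arm", "payload": {
  "rows": [
    [[0,0,0],-2],
    [[0,0,0],-4.5],
    [[0,0,0],-7],
    [[0,0,0],-10],
    [[0,0,0],-13],
    [[0,0,0],-16],
    [[0,0,0],-19],
    [[0,0,0],-22],
    [[0,0,0],-24.5],
    [[0,0,0],-26.5],
    [[0,0,0],-28],
    [[0,0,0],-28]
  ]
}}

```text
time: 17.75
tool_pos: [553.6, 98.4, 176.7]
tcp_rot: [-180.0, -0.1, 85.2]
ft_force: [-3.8, 3.1, 7.3]
finger_gap: 14.5
grip_force: 40.1
```

Run:
```python
from h import *
np.set_printoptions(precision=1,suppress=True)
S=cam("scene");D=cam("side")
cv2.imwrite("pics/scene4.png",snapshot("scene"));cv2.imwrite("pics/side4.png",snapshot("side"));cv2.imwrite("pics/w4.png",snapshot("wrist"))
k=[553.8-94*np.cos(np.radians(27)),97.6-94*np.sin(np.radians(27)),127]
for n,f in(("scene","scene4"),("side","side4"),("wrist","w4")): print(n,proj(cam(n),[k,[379,9,12]]))
a=cv2.imread("pics/scene4.png")[215:285,270:350];b=cv2.imread("pics/side4.png")[200:320,290:410]
w=cv2.imread("pics/w4.png")
cv2.imwrite("pics/p4.png",np.vstack([np.hstack([cv2.resize(a,(400,350),interpolation=2),cv2.resize(b,(350,350),interpolation=2)]),np.hstack([cv2.resize(w,(333,250)),cv2.resize(w[330:480,70:320],(417,250))])]))
```

```text
scene [[309.8 231.2]
 [278.  250.7]]
side [[352.8 238.3]
 [394.  289.3]]
wrist [[180.3 343.9]
 [129.2 326.2]]
```

View pics/p4.png

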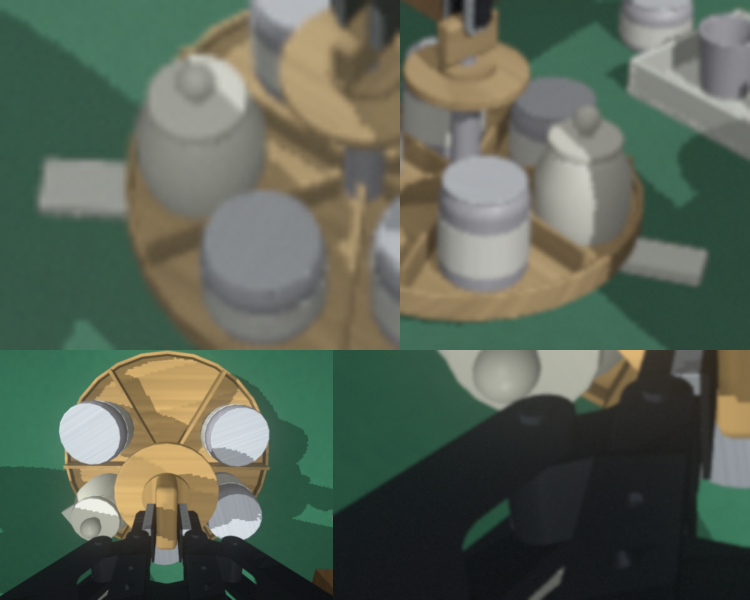

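Knob: scene crop (196,82), side crop (587,117). Tongue end: scene (45,158)-(39,208), side (707,251)-(694,280). The jar stands at the front and the cans are upright.

Run:
```python
from h import *
np.set_printoptions(precision=1,suppress=True)
S=cam("scene");D=cam("side")
s=lambda u,v:(u/5+270,v/5+215)
d=lambda u,v:((u-400)*120/350+290,v*120/350+200)
A=np.array([553.7,97.8])
an=lambda p:(np.degrees(np.arctan2(A[1]-p[1],A[0]-p[0])),np.hypot(*(A-p[:2])))
ks=s(196,82);kd=d(587,117)
print("knob",tri(S,ks,D,kd),an(tri(S,ks,D,kd)),onz(S,*ks,128),an(onz(S,*ks,128)),onz(D,*kd,128),an(onz(D,*kd,128)))
for n,C,f,ps in(("S",S,s,((45,158),(39,208))),("D",D,d,((707,251),(694,280)))):
    t=sum(onz(C,*f(*p),12) for p in ps)/2; print(n,t,an(t))
# jar belly silhouette mid at ~45mm height: scene 137..266 , side 533..634
print("belly S",an(onz(S,*s(201,150),68)),"D",an(onz(D,*d(584,193),68)))
```

```text
knob [467.1  54.9 123.7] (np.float64(26.354879104207697), np.float64(96.68852239925462)) [469.4  53.  128. ] (np.float64(28.012330774685125), np.float64(95.47257993346636)) [462.1  59.9 128. ] (np.float64(22.48212559659279), np.float64(99.1316020531862))
S [382.   7.  12.] (np.float64(27.855477093715933), np.float64(194.22779877476955))
D [376.6  15.5  12. ] (np.float64(24.928444284528204), np.float64(195.32447893569991))
belly S (np.float64(31.856477568409193), np.float64(95.03085431722783)) D (np.float64(15.878501645744254), np.float64(104.70757555074947))
```

Run:
```python
from bench import r
s=r.sense();print(s["time"],s["tcp_rot"],s["ft_force"],s["wrist_torque"],s["qd"],s["grip_force"]);print(r.hand_in())
```

```text
17.9 [-1.79998870e+02 -5.97941120e-02  8.51683521e+01] [-4.14335405  2.17122022  7.63268887] [0.50141442 0.78062084 0.08342687] [ 0.05022932  0.05456894 -0.03267629 -0.07816804  0.00303949  0.01412625] 40.07559835910797
the job is handed in; nothing more can be done
None
```

I handed the job in at 17.9 s: the ring lies flat and released in the tray, and the gripper still holds the handle, with the jar at the front in line with the tongue to within about 1° by camera measurement.

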